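Line up the archive's loupes by size

ROBOT

A 6-joint arm with a two-finger parallel gripper is mounted at the origin on the work surface. World frame = base frame: x ahead of the robot, y to its left, z up, the work surface at z = 0. Lengths are in m, angles in rad, forces in N, time in s.
With the tool pointing down it reaches from about 0.225 to 0.875 m from the base axis. Payload 3.4 kg.
Tool frame: the origin (TCP) lies midway between the tips of the shut fingers; the grasp point (between the pads) lies 19 mm behind it (manip.grip_point_offset is the distance from the TCP to the grasp point, in m); x points along the fingers, y is the direction in which the jaws open and shut, and the axes are right-handed (so a half turn about x gives the same grasp; the last joint's range is limited). The gripper opens to 85 mm and grips with 20 to 120 N. Pads are 22 mm wide; open, the fingers measure 114 mm over their backs; the gripper's body (76 mm by 85 mm) begins 54 mm behind the grasp point. The pads swing forward as they close: fully open they stand 13 mm farther back than shut.
Start: joints at [1.172, 0.276, 1.505, -0, 1.361, -0.121], TCP at [0.158, 0.553, 0.231] pointing down, gripper open.
Joint ranges: [-2.89, 2.89], [-0.75, 2.08], [0.22, 2.7], [-1.18, 4.32], [0.11, 2.71], [-2.7, 2.7]. Speed limits (rad/s): [2.57, 2.57, 3.14, 3.14, 3.14, 3.14].

INTERFACE

Orientations are given as a unit quaternion [w, x, y, z].
In Python, from rig import manip gives the robot as it stands.
- The arm moves only by the shell command python3 -m crank 'ROWS' [FORCE]. ROWS is a JSON object of lists of equal length, an entry for each row: "grip": the opening, from 0 (shut) to 1 (fully open); "slide": the shift along the world's x, y, z in cm, a list of three; "roll": the turn about the world's z in degrees. In form: {"grip": [grip, ...], "slide": [[dx, dy, dz], ...], "roll": [roll, ...]}. A call has 1 to 20 rows; each row is the pose to reach, as a shift and turn from the pose commanded when the call began; what a row does not reach only later rows make up. A row lasts 1/10 s, in which the tool goes at most 50 mm and 8.59 degrees, less where a joint would pass 70% of its speed; a pose out of reach is approached as far as the arm can. A call with a gripper value outside its range is refused whole. The fingers move at their own pace and stop on an object; FORCE is the grip in N (left out, the last holds). Time passes only in rows, so rows that repeat a pose let the fingers close. It gives the time, the measured TCP pose, the force and the opening at its end, in the units of the state.
- manip.get_state(): the state, without advancing time (a new reading comes with each control period).
- manip.get_image(name): name is "scene" or "top"; returns a dict with "frame" (384x512x3 uint8, red, green, blue), "K" (3x3 intrinsics, pixels), "R" (3x3) and "t" (3): a world point X has camera coordinates R X + t. Camera axes: x right, y down, z forward; pixel columns grow to the right and rows downward; lengths in m; the calibration is good to about 2 mm. A picture is of the moment at which its call begins. There is no depth.
- manip.sign_off(): hands the job in, once; it reports no verdict.
The state is a dict: "clock": time; "qpos": joint angles; "qd": joint speeds; "effort": joint torques, N m; "position": TCP position; "ee_rot": TCP orientation; "contact_force": force on the tool from outside, world axes, zero at the start; "moment": the same for the moment, N m; "width": finger opening in m.
Only numpy, scipy, OpenCV 4.12 (cv2) and the standard library are available. Lean on these libraries where they do the work, as an engineer would, in place of code of your own. Each camera call takes 0.05 s, during which the arm holds its last target. There are 200 camera calls.

TASK

Put the four loupes away on the board in order of size, one centred on each felt pad: the smallest on the green pad, then rising in size along the row to the largest on the pink pad. Set each down gently and upright, without dropping or tipping any, and leave the mug and the glue bottle where they are.

Things in the scene. Friction and masses are not known exactly. Their poses are not given: they have to be found in the camera images.
- loupe_1: smallest of four stand loupes (magnifiers): a solid straight upright cylinder 34 mm in diameter and 36 mm tall, white skirt below, black barrel above, steel rim and bluish lens on top. Stands loose on the table, 50 g give or take 20 per cent. Origin: centre of its underside; z up along its axis.
- loupe_2: second smallest of four stand loupes (magnifiers): a solid straight upright cylinder 42 mm in diameter and 46 mm tall, white skirt below, black barrel above, steel rim and bluish lens on top. Stands loose on the table, 80 g give or take 20 per cent. Origin: centre of its underside; z up along its axis.
- loupe_3: second largest of four stand loupes (magnifiers): a solid straight upright cylinder 50 mm in diameter and 56 mm tall, white skirt below, black barrel above, steel rim and bluish lens on top. Stands loose on the table, 120 g give or take 20 per cent. Origin: centre of its underside; z up along its axis.
- loupe_4: largest of four stand loupes (magnifiers): a solid straight upright cylinder 58 mm in diameter and 66 mm tall, white skirt below, black barrel above, steel rim and bluish lens on top. Stands loose on the table, 170 g give or take 20 per cent. Origin: centre of its underside; z up along its axis.
- pad_green: Green square felt pad 76 x 76 mm, 3 mm thick, fixed on a wooden board (350 x 90 mm, 10 mm high, itself fixed) with four pads in a straight row at 84 mm spacing; the pad's top is 13 mm above the table. Origin: centre of the pad's underside, 10 mm above the table; y along the row, x across it, z up. It lies at one end of the row, left or right.
- pad_grey_a: Grey square felt pad 76 x 76 mm, 3 mm thick, fixed on a wooden board (350 x 90 mm, 10 mm high, itself fixed) with four pads in a straight row at 84 mm spacing; the pad's top is 13 mm above the table. Origin: centre of the pad's underside, 10 mm above the table; y along the row, x across it, z up. An inner pad; either grey may be next to green.
- pad_grey_b: Grey square felt pad 76 x 76 mm, 3 mm thick, fixed on a wooden board (350 x 90 mm, 10 mm high, itself fixed) with four pads in a straight row at 84 mm spacing; the pad's top is 13 mm above the table. Origin: centre of the pad's underside, 10 mm above the table; y along the row, x across it, z up. The other inner pad.
- pad_pink: Pink square felt pad 76 x 76 mm, 3 mm thick, fixed on a wooden board (350 x 90 mm, 10 mm high, itself fixed) with four pads in a straight row at 84 mm spacing; the pad's top is 13 mm above the table. Origin: centre of the pad's underside, 10 mm above the table; y along the row, x across it, z up. It lies at the other end of the row from the green pad.
- mug: bystander: yellow mug, 76 mm across the rim, 85 mm tall, handle at its +y side reaching about 35 mm out, standing loose beside one end of the board. Origin: centre of its underside.
- glue: bystander: white glue bottle with blue cap, 48 mm in diameter, 110 mm tall, standing loose beside the other end of the board. Origin: centre of its underside.

How it is judged:
At the end, for the whole second after the job is handed in: Loupes upright (0.1 rad), released, at rest, each within 15 mm of its pad's centre: smallest on green, second smallest on the grey next to green, second largest on the grey next to pink, largest on pink. Mug and glue within 30 mm of their starting places (horizontal distance between loupe_1 and pad_green below 0.015 m and z of loupe_1 in the frame of pad_green between -0.002 and 0.007 m and horizontal distance between loupe_4 and pad_pink below 0.015 m and z of loupe_4 in the frame of pad_pink between -0.002 and 0.007 m and ((horizontal distance between pad_grey_a and pad_green below 0.12 m and (horizontal distance between loupe_2 and pad_grey_a below 0.015 m and z of loupe_2 in the frame of pad_grey_a between -0.002 and 0.007 m) and (horizontal distance between loupe_3 and pad_grey_b below 0.015 m and z of loupe_3 in the frame of pad_grey_b between -0.002 and 0.007 m)) or (horizontal distance between pad_grey_b and pad_green below 0.12 m and (horizontal distance between loupe_2 and pad_grey_b below 0.015 m and z of loupe_2 in the frame of pad_grey_b between -0.002 and 0.007 m) and (horizontal distance between loupe_3 and pad_grey_a below 0.015 m and z of loupe_3 in the frame of pad_grey_a between -0.002 and 0.007 m))) and angle between each of loupe_1, loupe_2, loupe_3, loupe_4's own z axis and vertical below 0.1 rad and linear speed of each of loupe_1, loupe_2, loupe_3, loupe_4 below 0.02 m/s and contact force between each of loupe_1, loupe_2, loupe_3, loupe_4 and the fingers below 0.05 N and distance of each of mug, glue from where it was at the start of the episode below 0.03 m); the robot touches nothing.
It fails at once if a loupe is tipped over (angle between any of loupe_1, loupe_2, loupe_3, loupe_4's own z axis and vertical above 0.7 rad).
It fails at once if a loupe is dropped (falls free at more than 0.7 m/s, a fall of about 25 mm) ((linear speed of loupe_1 above 0.7 m/s and contact force between loupe_1 and the fingers below 0.05 N) or (linear speed of loupe_2 above 0.7 m/s and contact force between loupe_2 and the fingers below 0.05 N) or (linear speed of loupe_3 above 0.7 m/s and contact force between loupe_3 and the fingers below 0.05 N) or (linear speed of loupe_4 above 0.7 m/s and contact force between loupe_4 and the fingers below 0.05 N)).
It fails at once if the mug or the glue bottle is pushed 30 mm or more from its place (distance of any of mug, glue from where it was at the start of the episode above 0.03 m).
It also fails if it takes over 112 s, if anything falls off the work surface, if the arm or the gripper's body presses on something with over 40 N, if the wrist force passes 120 N, or if a joint passes its speed limit or range.

## Working session

There is one attempt and no reset: what is moved stays moved. The work goes in short steps, Python scripts to look and compute and a shell command to move; the robot and the scene stay as the last step left them, time stands still between calls to the robot, and variables do not carry over. Pictures are saved under pics/ and viewed, on a budget of 14 in all, crops included, one or two more only if the job needs it, and the job is handed in when it is done.

```bash
mkdir -p pics; python3 - <<'E'
from rig import manip
import cv2,numpy as np
print(manip.get_state())
for n in("scene","top"):
    d=manip.get_image(n);cv2.imwrite(f"pics/{n}0.png",d["frame"][:,:,::-1]);np.savez(f"{n}.npz",**d);print(n,d["K"],d["R"],d["t"],-d["R"].T@d["t"])
E
```

```text
{'clock': 0.0, 'qpos': array([ 1.17200505e+00,  2.76595018e-01,  1.50610734e+00, -9.05051517e-06,
        1.36069757e+00, -1.21019460e-01]), 'qd': array([ 0.00026441,  0.00049042,  0.0002572 ,  0.00056158, -0.00046733,
        0.00056487]), 'effort': array([ 2.23410420e-04, -4.16808558e+01, -2.45795202e+01, -1.37092547e-04,
        1.14669045e-02,  7.90141115e-06]), 'position': array([0.15749037, 0.55247595, 0.23044997]), 'ee_rot': array([ 0.70013656,  0.09727273,  0.70045893, -0.09850936]), 'contact_force': array([-0.17886083,  0.50553867, -0.43603668]), 'moment': array([-0.03169514,  0.03064065, -0.00194614]), 'width': 0.08535929174849252}
scene [[454.24322473   0.         258.13457242]
 [  0.         454.24322473 189.28189547]
 [  0.           0.           1.        ]] [[ 0.55860044  0.829366   -0.0108434 ]
 [ 0.70498447 -0.48163264 -0.52060244]
 [-0.4369925   0.28316432 -0.85373036]] [-0.31026235 -0.3411284   1.31911691] [ 0.9902471  -0.28050438  0.94521358]
top [[405.2940984    0.         262.26738409]
 [  0.         405.2940984  192.72046776]
 [  0.           0.           1.        ]] [[-0.01762906 -0.9998293  -0.00553107]
 [-0.98321538  0.01834031 -0.18152451]
 [ 0.18159496  0.00223812 -0.98337087]] [0.01519978 0.56963875 1.05378491] [0.36898351 0.00239133 1.13974884]
```

View pics/top0.png

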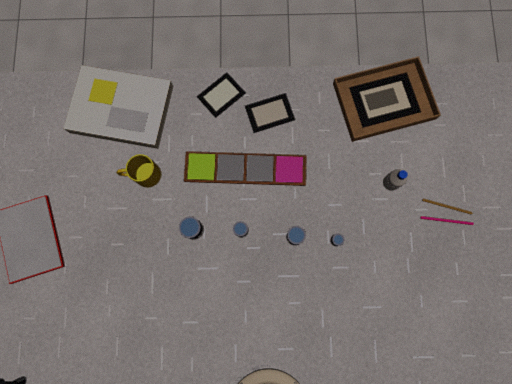

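View pics/scene0.png

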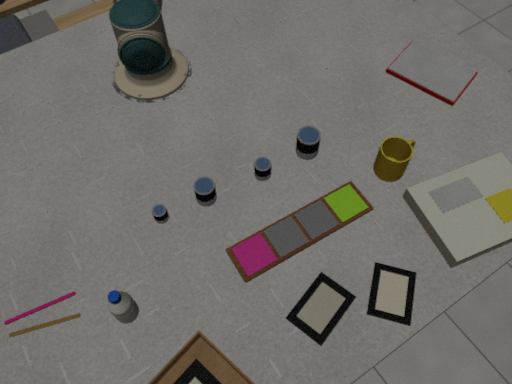

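Top view: the loupes are near (190,228), (240,229), (296,235) and (337,240). The pads run from green (201,167) to pink (290,170). The mug is at (142,168) and the glue at (398,178). I'll enlarge both views.

```bash
python3 - <<'E'
import cv2
a=cv2.imread("pics/top0.png")[145:255,165:365];cv2.imwrite("pics/top0c.png",cv2.convertScaleAbs(cv2.resize(a,None,fx=4,fy=4,interpolation=cv2.INTER_CUBIC),alpha=1.8))
a=cv2.imread("pics/scene0.png")[115:285,145:380];cv2.imwrite("pics/scene0c.png",cv2.convertScaleAbs(cv2.resize(a,None,fx=3.4,fy=3.4,interpolation=cv2.INTER_CUBIC),alpha=1.8))
E
```

```text
(no output)
```

View pics/top0c.png

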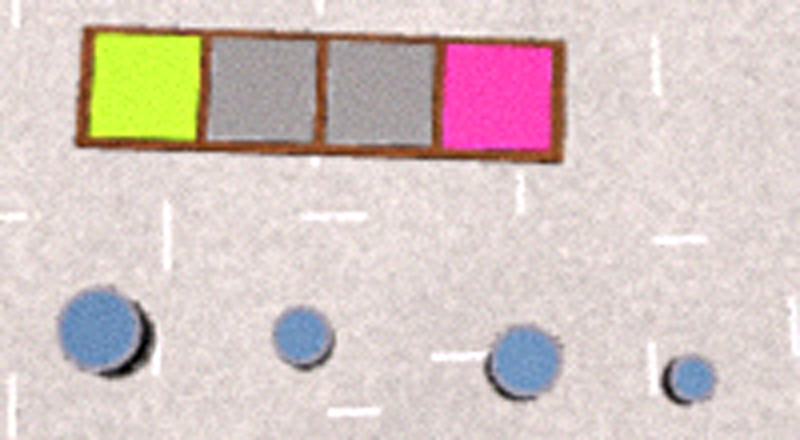

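View pics/scene0c.png

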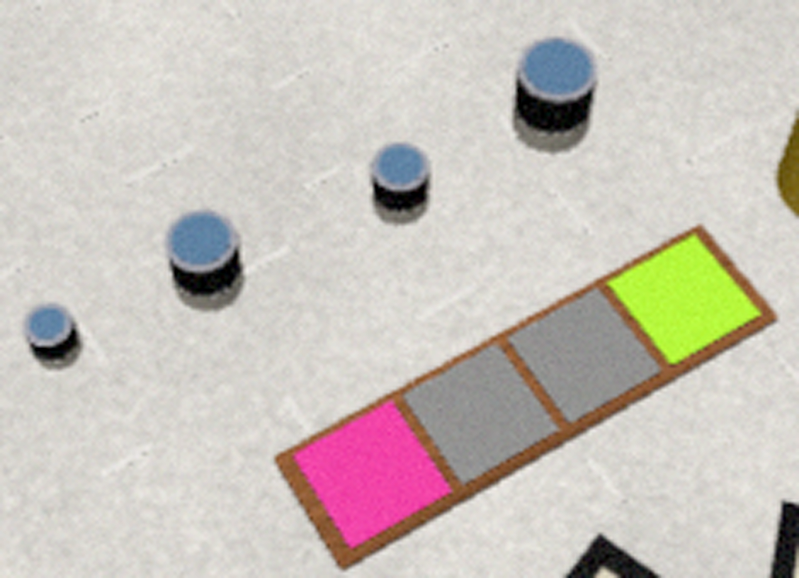

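In the top crop, left to right, the loupes are L4 (100,330), L2 (303,336), L3 (525,361) and L1 (691,378). The pads are at green (145,87), grey (262,90) and (381,93), and pink (497,97). The scene crop shows the lenses at (557,70), (400,165), (203,240) and (50,325), and the pad centres at (686,300), (586,355), (480,416) and (372,475).

```bash
cat > h.py <<'E'
import numpy as np
def back(d,px,z):
    r=d["R"].T@np.linalg.solve(d["K"],[px[0],px[1],1]); c=-d["R"].T@d["t"]
    return (c+r*(z-c[2])/r[2])[:2]
E
python3 - <<'E'
import numpy as np,cv2
from h import back
N="L4 L2 L3 L1 green g1 g2 pink".split(); Z=[.066,.046,.056,.036]+[.013]*4
T=[(100,330),(303,336),(525,361),(691,378),(145,87),(262,90),(381,93),(497,97)]
S=[(557,70),(400,165),(203,240),(50,325),(686,300),(586,355),(480,416),(372,475)]
t=dict(np.load("top.npz"));s=dict(np.load("scene.npz"))
np.set_printoptions(precision=4,suppress=True)
for n,z,a,b in zip(N,Z,T,S):
    a=(np.array(a)+.5)/4-.5+[165,145];b=(np.array(b)+.5)/3.4-.5+[145,115]
    p,q=back(t,a,z),back(s,b,z);print(n,p,q,(p-q)*1e3,(p+q)/2)
print("mug top",back(t,(141,168),.085),"glue",back(t,(402,174),.11))
from rig import manip
from scipy.spatial.transform import Rotation as R
q=manip.get_state()["ee_rot"];print(R.from_quat(q,scalar_first=True).as_matrix())
E
```

```text
L4 [0.478  0.1993] [0.4814 0.1989] [-3.383   0.4379] [0.4797 0.1991]
L2 [0.4735 0.0657] [0.4747 0.067 ] [-1.2137 -1.2985] [0.4741 0.0664]
L3 [ 0.4531 -0.0827] [ 0.456 -0.082] [-2.8126 -0.7338] [ 0.4546 -0.0824]
L1 [ 0.4412 -0.1963] [ 0.444  -0.1968] [-2.7896  0.5009] [ 0.4426 -0.1965]
green [0.657  0.1794] [0.6615 0.1794] [-4.4339 -0.0114] [0.6593 0.1794]
g1 [0.6532 0.0956] [0.6565 0.0959] [-3.2352 -0.2973] [0.6549 0.0958]
g2 [0.6494 0.0105] [0.653  0.0098] [-3.5753  0.698 ] [0.6512 0.0102]
pink [ 0.6449 -0.0723] [ 0.6478 -0.0729] [-2.8559  0.6114] [ 0.6463 -0.0726]
mug top [0.6372 0.3287] glue [ 0.6019 -0.3595]
[[-0.0006  0.2743  0.9617]
 [-0.0016  0.9617 -0.2743]
 [-1.     -0.0017 -0.0002]]
```

```bash
python3 -m crank '{"grip":[1,1,1,1,1,1,1,1,1,1,1,1,1,1,1,1,1,1,1,1],"slide":[[28.5,-74.9,0],[28.5,-74.9,0],[28.5,-74.9,0],[28.5,-74.9,0],[28.5,-74.9,0],[28.5,-74.9,0],[28.5,-74.9,0],[28.5,-74.9,0],[28.5,-74.9,0],[28.5,-74.9,0],[28.5,-74.9,0],[28.5,-74.9,0],[28.5,-74.9,0],[28.5,-74.9,0],[28.5,-74.9,0],[28.5,-74.9,0],[28.5,-74.9,0],[28.5,-74.9,0],[28.5,-74.9,0],[28.5,-74.9,0]],"roll":[13,13,13,13,13,13,13,13,13,13,13,13,13,13,13,13,13,13,13,13]}' 40
```

```text
clock: 2.1
position: [0.4421, -0.1945, 0.2313]
ee_rot: [0.707, 0.018, 0.707, -0.017]
contact_force: [0.4, 0.8, -0.0]
width: 0.0851
```

```bash
python3 -m crank '{"grip":[1,1,1,1,1,1,1,1,1,1],"slide":[[0,0,-5],[0,0,-10],[0,0,-13],[0,0,-13],[0,0,-13],[0,0,-13],[0,0,-13],[0,0,-13],[0,0,-13],[0,0,-13]],"roll":[0,0,0,0,0,0,0,0,0,0]}'; python3 - <<'E'
from rig import manip
import cv2
for n in("scene","top"):
    d=manip.get_image(n)["frame"][:,:,::-1]
    c=d[130:250,100:300] if n=="scene" else d[170:290,260:460]
    cv2.imwrite(f"pics/{n}1.png",cv2.convertScaleAbs(cv2.resize(c,None,fx=3,fy=3,interpolation=cv2.INTER_CUBIC),alpha=1.8))
E
```

```text
clock: 3.1
position: [0.4429, -0.1962, 0.1018]
ee_rot: [0.707, 0.018, 0.707, -0.018]
contact_force: [0.0, 0.4, 0.2]
width: 0.0848
```

View pics/scene1.png

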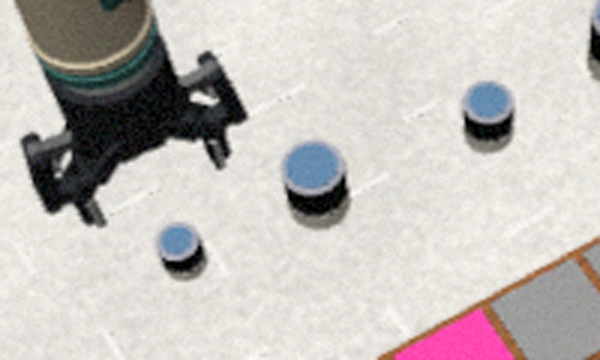

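The open fingertips, near crop (95,215) and (220,160), straddle L1 at (180,243) from above, as expected. Next I'll go down and grip.

```bash
python3 -m crank '{"grip":[1,1,1,1,1,1,1,1,0,0,0,0,0,0,0,0],"slide":[[0,0,-4],[0,0,-7],[0,0,-8.5],[0,0,-9.3],[0,0,-9.6],[0,0,-9.6],[0,0,-9.6],[0,0,-9.6],[0,0,-9.6],[0,0,-9.6],[0,0,-9.6],[0,0,-9.6],[0,0,-9.6],[0,0,-9.6],[0,0,-9.6],[0,0,-9.6]],"roll":[0,0,0,0,0,0,0,0,0,0,0,0,0,0,0,0]}' 40
```

```text
clock: 4.8
position: [0.4428, -0.1961, 0.0056]
ee_rot: [0.707, 0.018, 0.707, -0.018]
contact_force: [-0.5, 0.3, 5.5]
width: 0.0328
```

```bash
python3 -m crank '{"grip":[0,0,0,0,0,0,0,0,0,0,0,0,0,0,0,0,0,0,0,0],"slide":[[0,0,0.5],[0,0,1.5],[0,0,3.5],[0,0,6.5],[0,0,10],[0,0,13],[1.5,2.5,14],[4,7,14],[6.5,11,14],[9,15.5,14],[11.5,20,14],[14,24.5,14],[16.5,29,14],[18.5,32.5,14],[20,35,14],[21,36.5,14],[21.6,37.5,14],[21.6,37.6,14],[21.6,37.6,14],[21.6,37.6,14]],"roll":[0,0,0,0,0,0,0,0,0,0,0,0,0,0,0,0,0,0,0,0]}'; python3 - <<'E'
from rig import manip
import cv2
d=manip.get_image("scene")["frame"][:,:,::-1]
c=d[50:290,200:440]
cv2.imwrite(f"pics/scene2.png",cv2.convertScaleAbs(cv2.resize(c,None,fx=2.5,fy=2.5,interpolation=cv2.INTER_CUBIC),alpha=1.8))
E
```

```text
clock: 6.8
position: [0.658, 0.1788, 0.1455]
ee_rot: [0.707, 0.018, 0.707, -0.018]
contact_force: [0.8, -0.4, -0.8]
width: 0.033
```

View pics/scene2.png

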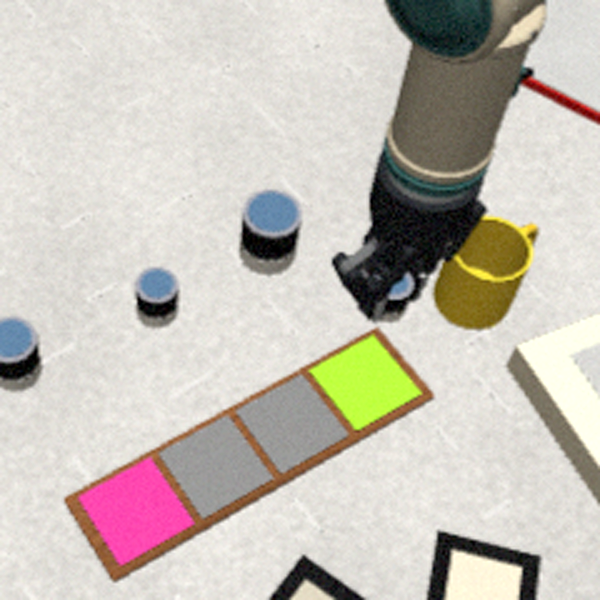

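L1 is held upright under the fingers, near crop (398,290). Next I'll lower it.

```bash
python3 -m crank '{"grip":[0,0,0,0,0,0,0,0,0,0,0],"slide":[[0,0,-2],[0,0,-5],[0,0,-8],[0,0,-10],[0,0,-11],[0,0,-11.6],[0,0,-12],[0,0,-12.3],[0,0,-12.5],[0,0,-12.6],[0,0,-12.6]],"roll":[0,0,0,0,0,0,0,0,0,0,0]}'
```

```text
clock: 7.95
position: [0.6588, 0.1801, 0.0197]
ee_rot: [0.707, 0.018, 0.707, -0.018]
contact_force: [0.2, 0.6, -1.1]
width: 0.0332
```

```bash
python3 -m crank '{"grip":[0,0,0,0.5,0.6,0.65,0.65,0.65,0.65,0.65,0.65,0.65,0.65],"slide":[[0,0,-0.1],[0,0,-0.1],[0,0,-0.1],[0,0,-0.1],[0,0,-0.1],[0,0,-0.1],[0,0,-0.1],[0,0,-0.1],[0,0,0.5],[0,0,3],[0,0,7],[0,0,10],[0,0,10]],"roll":[0,0,0,0,0,0,0,0,0,0,0,0,0]}'
python3 -m crank '{"grip":[1,1,1,1,1,1,1,1,1,1,1,1,1,1],"slide":[[-4,-2.5,0],[-8,-5,0],[-12,-7.5,0],[-15.5,-9.5,0],[-17.5,-10.9,0],[-18.5,-11.3,0],[-18.5,-11.3,0],[-18.5,-11.3,-3],[-18.5,-11.3,-6],[-18.5,-11.3,-9],[-18.5,-11.3,-9.5],[-18.5,-11.3,-9.5],[-18.5,-11.3,-9.5],[-18.5,-11.3,-9.5]],"roll":[0,0,0,0,0,0,0,0,0,0,0,0,0,0]}'
python3 - <<'E'
from rig import manip
import cv2
d=manip.get_image("scene")["frame"][:,:,::-1]
c=d[80:280,200:440]
cv2.imwrite(f"pics/scene3.png",cv2.convertScaleAbs(cv2.resize(c,None,fx=3,fy=3,interpolation=cv2.INTER_CUBIC),alpha=1.8))
E
```

```text
clock: 9.25
position: [0.6622, 0.1806, 0.1255]
ee_rot: [0.711, 0.019, 0.703, -0.017]
contact_force: [0.3, 0.7, -0.2]
width: 0.0554
clock: 10.65
position: [0.4754, 0.0672, 0.0256]
ee_rot: [0.708, 0.018, 0.706, -0.018]
contact_force: [0.3, -0.9, 0.1]
width: 0.0855
```

View pics/scene3.png

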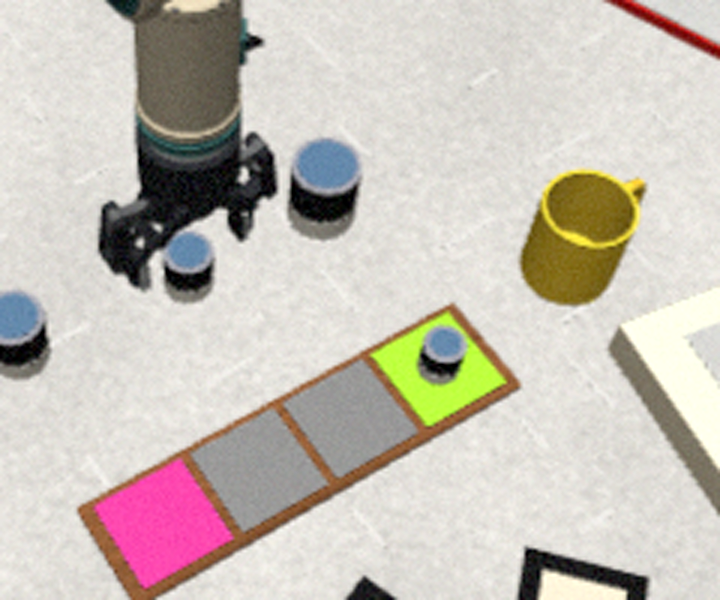

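L1 stands upright near the middle of green, at crop (440,355). The fingers straddle L2.

```bash
python3 -m crank '{"grip":[1,1,1,0,0,0,0,0,0,0,0,0],"slide":[[0,0,-1],[0,0,-1.7],[0,0,-1.7],[0,0,-1.7],[0,0,-1.7],[0,0,-1.7],[0,0,-1.7],[0,0,-1.7],[0,0,-1.7],[0,0,-1.7],[0,0,-1.7],[0,0,-1.7]],"roll":[0,0,0,0,0,0,0,0,0,0,0,0]}' 45
```

```text
clock: 11.9
position: [0.474, 0.067, 0.0077]
ee_rot: [0.707, 0.018, 0.707, -0.018]
contact_force: [-1.4, -0.4, 6.3]
width: 0.0411
```

```bash
python3 -m crank '{"grip":[0,0,0,0,0,0,0,0,0,0,0,0,0,0,0,0,0,0,0,0],"slide":[[0,0,0.5],[0,0,1.5],[0,0,3.5],[0,0,6],[0,0,7],[1.5,0.2,7],[4,0.6,7],[7,1.1,7],[10,1.6,7],[13,2.1,7],[15.5,2.5,7],[17.2,2.8,7],[18,2.9,7],[18.1,2.9,7],[18.1,2.9,6],[18.1,2.9,4.5],[18.1,2.9,3],[18.1,2.9,2],[18.1,2.9,1.5],[18.1,2.9,1.5]],"roll":[0,0,0,0,0,0,0,0,0,0,0,0,0,0,0,0,0,0,0,0]}'
```

```text
clock: 13.9
position: [0.6539, 0.0959, 0.0218]
ee_rot: [0.706, 0.018, 0.707, -0.018]
contact_force: [-0.2, -0.2, -1.4]
width: 0.0413
```

```bash
python3 -m crank '{"grip":[0,0,0,0.6,0.7,0.75,0.75,0.75,0.75,0.75,0.75,0.75,0.75],"slide":[[0,0,-0.1],[0,0,-0.1],[0,0,-0.1],[0,0,-0.1],[0,0,-0.1],[0,0,-0.1],[0,0,-0.1],[0,0,-0.1],[0,0,0.5],[0,0,3],[0,0,7],[0,0,10],[0,0,10]],"roll":[0,0,0,0,0,0,0,0,0,0,0,0,0]}'
python3 -m crank '{"grip":[1,1,1,1,1,1,1,1,1,1,1,1,1,1,1],"slide":[[-3.5,-3,0],[-7,-6.2,0],[-10.5,-9.3,0],[-14,-12.5,0],[-17.5,-15.6,0],[-19.5,-17.4,0],[-20,-17.8,0],[-20,-17.8,0],[-20,-17.8,-3],[-20,-17.8,-6],[-20,-17.8,-8.5],[-20,-17.8,-9],[-20,-17.8,-9],[-20,-17.8,-9],[-20,-17.8,-9]],"roll":[0,0,0,0,0,0,0,0,0,0,0,0,0,0,0]}'
python3 - <<'E'
from rig import manip
import cv2
d=manip.get_image("scene")["frame"][:,:,::-1]
c=d[80:280,180:420]
cv2.imwrite(f"pics/scene4.png",cv2.convertScaleAbs(cv2.resize(c,None,fx=3,fy=3,interpolation=cv2.INTER_CUBIC),alpha=1.8))
E
```

```text
clock: 15.2
position: [0.6583, 0.0962, 0.1283]
ee_rot: [0.711, 0.018, 0.703, -0.018]
contact_force: [-0.5, -0.1, 0.7]
width: 0.0641
clock: 16.7
position: [0.4561, -0.0822, 0.0335]
ee_rot: [0.708, 0.018, 0.706, -0.018]
contact_force: [0.8, -0.4, -0.3]
width: 0.0855
```

View pics/scene4.png

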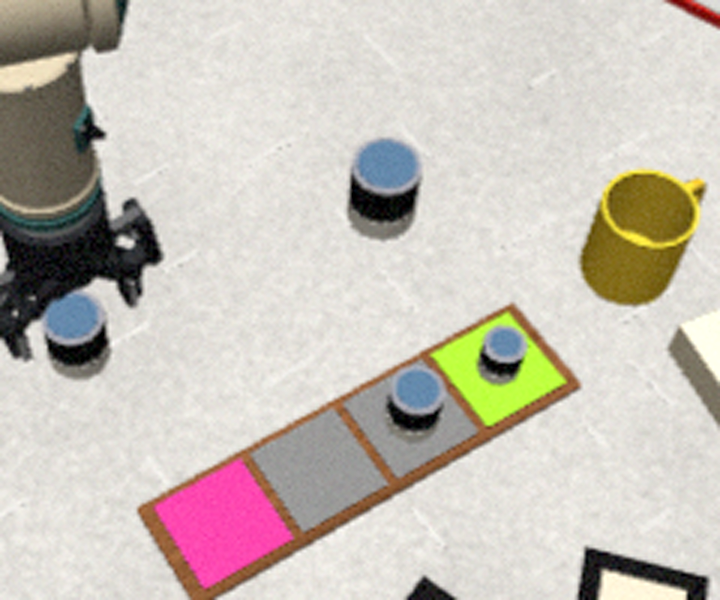

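L1 and L2 are upright on their pads, at crop (500,355) and (415,400), and the fingers straddle L3.

```bash
python3 -m crank '{"grip":[1,1,1,1,0,0,0,0,0,0,0,0],"slide":[[0,0,-1],[0,0,-2],[0,0,-2.3],[0,0,-2.3],[0,0,-2.3],[0,0,-2.3],[0,0,-2.3],[0,0,-2.3],[0,0,-2.3],[0,0,-2.3],[0,0,-2.3],[0,0,-2.3]],"roll":[0,0,0,0,0,0,0,0,0,0,0,0]}' 50
```

```text
clock: 17.95
position: [0.4551, -0.0822, 0.0098]
ee_rot: [0.707, 0.018, 0.707, -0.018]
contact_force: [-0.9, -0.8, 5.3]
width: 0.049
```

```bash
python3 -m crank '{"grip":[0,0,0,0,0,0,0,0,0,0,0,0,0,0,0,0,0,0,0,0],"slide":[[0,0,0.5],[0,0,1.5],[0,0,3.5],[0,0,6],[0,0,8],[2,1,8],[5,2.4,8],[8.5,4,8],[12,5.6,8],[15,7,8],[17.5,8.2,8],[19,9,8],[19.6,9.25,8],[19.6,9.25,7.5],[19.6,9.25,6],[19.6,9.25,4.5],[19.6,9.25,3],[19.6,9.25,2],[19.6,9.25,1.5],[19.6,9.25,1.5]],"roll":[0,0,0,0,0,0,0,0,0,0,0,0,0,0,0,0,0,0,0,0]}'
```

```text
clock: 19.95
position: [0.6498, 0.0102, 0.0239]
ee_rot: [0.706, 0.018, 0.707, -0.018]
contact_force: [-0.3, -0.3, -0.8]
width: 0.0489
```

```bash
python3 -m crank '{"grip":[0,0,0,0.7,0.75,0.8,0.8,0.8,0.8,0.8,0.8,0.8,0.8],"slide":[[0,0,-0.1],[0,0,-0.1],[0,0,-0.1],[0,0,-0.1],[0,0,-0.1],[0,0,-0.1],[0,0,-0.1],[0,0,-0.1],[0,0,0.5],[0,0,3],[0,0,7],[0,0,10],[0,0,10]],"roll":[0,0,0,0,0,0,0,0,0,0,0,0,0]}'
python3 -m crank '{"grip":[1,1,1,1,1,1,1,1,1,1,1,1,1,1,1],"slide":[[-3,3.5,0],[-6,6.6,0],[-9,9.9,0],[-12,13.2,0],[-14.5,16,0],[-16.5,18.2,0],[-17.1,18.9,0],[-17.1,18.9,0],[-17.1,18.9,-2],[-17.1,18.9,-4],[-17.1,18.9,-6],[-17.1,18.9,-7],[-17.1,18.9,-7],[-17.1,18.9,-7],[-17.1,18.9,-7]],"roll":[0,0,0,0,0,0,0,0,0,0,0,0,0,0,0]}'
python3 - <<'E'
from rig import manip
import cv2
d=manip.get_image("scene")["frame"][:,:,::-1]
c=d[80:280,200:440]
cv2.imwrite(f"pics/scene5.png",cv2.convertScaleAbs(cv2.resize(c,None,fx=3,fy=3,interpolation=cv2.INTER_CUBIC),alpha=1.8))
E
```

```text
clock: 21.25
position: [0.6542, 0.0102, 0.1302]
ee_rot: [0.711, 0.018, 0.703, -0.018]
contact_force: [1.3, 0.1, 0.9]
width: 0.0686
clock: 22.75
position: [0.4809, 0.1994, 0.0552]
ee_rot: [0.708, 0.018, 0.706, -0.018]
contact_force: [0.5, 0.6, 0.6]
width: 0.0852
```

View pics/scene5.png

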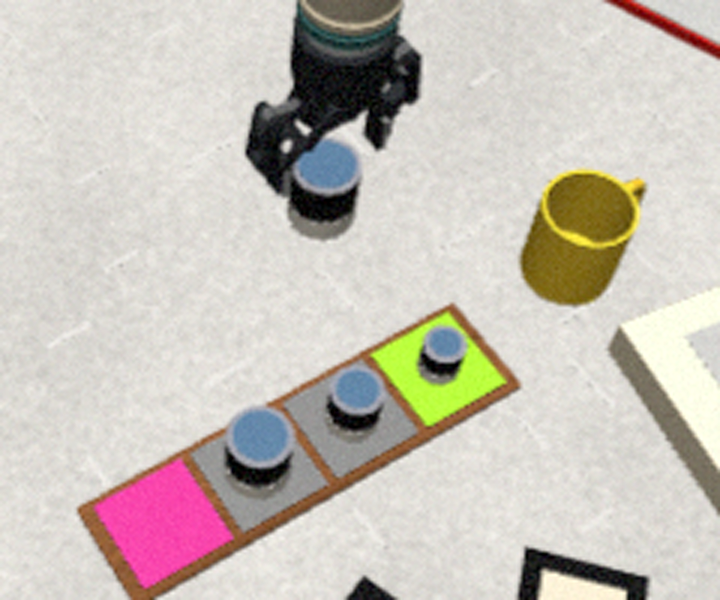

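Three loupes are upright on their pads. The tips, near crop (275,190) and (380,145), are centred on L4's lens at (327,165).

```bash
python3 -m crank '{"grip":[1,1,1,1,1,1,0,0,0,0,0,0,0],"slide":[[0,0,-1.5],[0,0,-2.8],[0,0,-3.6],[0,0,-4],[0,0,-4],[0,0,-4],[0,0,-4],[0,0,-4],[0,0,-4],[0,0,-4],[0,0,-4],[0,0,-4],[0,0,-4]],"roll":[0,0,0,0,0,0,0,0,0,0,0,0,0]}' 55
```

```text
clock: 24.1
position: [0.4803, 0.1998, 0.0151]
ee_rot: [0.707, 0.018, 0.706, -0.018]
contact_force: [-0.8, 1.1, 5.6]
width: 0.0572
```

```bash
python3 -m crank '{"grip":[0,0,0,0,0,0,0,0,0,0,0,0,0,0,0,0,0,0,0,0],"slide":[[0,0,0.5],[0,0,1.5],[0,0,3.5],[0,0,6],[0,0,9],[0,0,11],[0.8,-1.3,11],[2.4,-4,11],[4.3,-7,11],[6.4,-10.5,11],[8.5,-14,11],[10.6,-17.5,11],[12.5,-20.5,11],[14,-23,11],[15.3,-25,11],[16.2,-26.5,11],[16.6,-27.2,11],[16.6,-27.2,11],[16.6,-27.2,9],[16.6,-27.2,7]],"roll":[0,0,0,0,0,0,0,0,0,0,0,0,0,0,0,0,0,0,0,0]}'
python3 -m crank '{"grip":[0,0,0,0,0,0,0],"slide":[[0,0,-2],[0,0,-3.5],[0,0,-4.5],[0,0,-5.2],[0,0,-5.5],[0,0,-5.5],[0,0,-5.5]],"roll":[0,0,0,0,0,0,0]}'
```

```text
clock: 26.1
position: [0.6454, -0.0714, 0.0846]
ee_rot: [0.707, 0.018, 0.707, -0.017]
contact_force: [-0.6, 0.7, -1.9]
width: 0.0571
clock: 26.8
position: [0.6462, -0.0725, 0.0301]
ee_rot: [0.707, 0.018, 0.706, -0.018]
contact_force: [-0.2, -0.0, -1.5]
width: 0.0572
```

```bash
python3 -m crank '{"grip":[0,0,0,0,0.75,0.8,0.84,0.84,0.84,0.84,0.84,0.84,0.84,0.84,0.84,0.84,0.84,0.84,0.84,0.84],"slide":[[0,0,-0.1],[0,0,-0.2],[0,0,-0.2],[0,0,-0.2],[0,0,-0.2],[0,0,-0.2],[0,0,-0.2],[0,0,-0.2],[0,0,-0.2],[0,0,0.5],[0,0,3],[0,0,7],[0,0,11],[-4,0,13],[-8,0,13],[-12,0,13],[-16,0,13],[-20,0,13],[-24,0,13],[-24,0,13]],"roll":[0,0,0,0,0,0,0,0,0,0,0,0,0,0,0,0,0,0,0,0]}'
python3 - <<'E'
from rig import manip
import cv2,numpy as np
for n,(r,c,f) in dict(scene=((100,290),(90,440),2.2),top=((145,255),(110,420),2.5)).items():
    d=manip.get_image(n);np.savez(n+"E.npz",**d);a=d["frame"][r[0]:r[1],c[0]:c[1],::-1]
    cv2.imwrite(f"pics/{n}6.png",cv2.convertScaleAbs(cv2.resize(a,None,fx=f,fy=f,interpolation=cv2.INTER_CUBIC),alpha=1.8))
E
```

```text
clock: 28.8
position: [0.3995, -0.0712, 0.1592]
ee_rot: [0.705, 0.019, 0.709, -0.018]
contact_force: [0.6, 0.3, -0.1]
width: 0.0717
```

View pics/scene6.png

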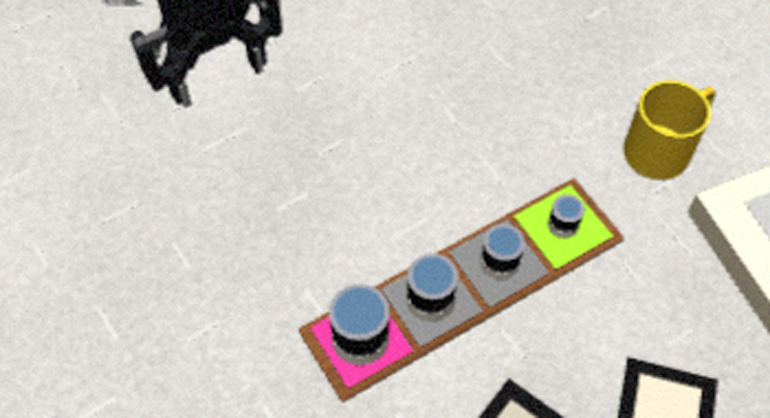

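View pics/top6.png

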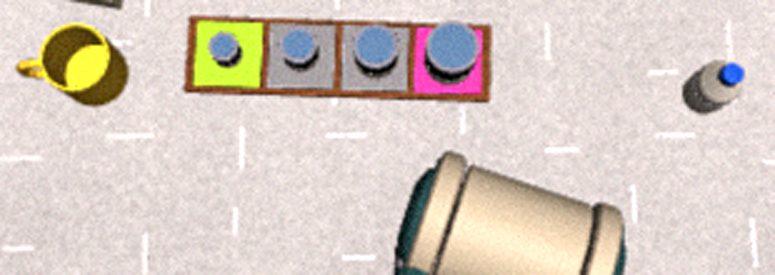

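All four stand in order. The lenses are at top crop (224,47), (299,48), (376,48), (451,48) and scene crop (567,208), (503,243), (432,277), (360,310). The mug and glue look unmoved. One number check comes before handing in.

```bash
python3 - <<'E'
import numpy as np
from h import back
from rig import manip
t=dict(np.load("topE.npz"));s=dict(np.load("sceneE.npz"))
T=[(224,47),(299,48),(376,48),(451,48)];S=[(567,208),(503,243),(432,277),(360,310)]
P=[(.6593,.1794),(.6549,.0958),(.6512,.0102),(.6463,-.0726)]
for a,b,h,p in zip(T,S,(.049,.059,.069,.079),P):
    print(np.round(1e3*(back(t,(np.array(a)+.5)/2.5-.5+[110,145],h)-p),1),np.round(1e3*(back(s,(np.array(b)+.5)/2.2-.5+[90,100],h)-p),1))
a=np.load("top.npz")["frame"].astype(int);b=t["frame"].astype(int)
for n,(r,c) in dict(mug=((150,195),(115,165)),glue=((165,195),(380,415))).items(): print(n,np.abs(a-b)[r[0]:r[1],c[0]:c[1]].mean())
E
```

```text
[-3.2 -1.2] [-1.3 -1.2]
[-4.1 -1.8] [ 2.2 -2.3]
[-4.6 -0.9] [ 0.5 -1.6]
[-3.8  1. ] [-0.8  0.9]
mug 3.9140740740740743
glue 3.76
```

All four are within about 5 mm of their pad centres, and the mug and glue images are unchanged apart from noise. I'm handing the job in.

```bash
python3 -c "
from rig import manip
print(manip.sign_off(), manip.get_state()['clock'])"
```

```text
the job is handed in; nothing more can be done
the job is handed in; nothing more can be done
```

All four loupes are on their pads in size order: smallest on green, then the two greys, and the largest on pink. I picked each up by its sides, lowered it to within about 2 mm of its pad, set it down and then let go. I handed the job in at about 29 s on the robot's clock; hand-in gives no verdict.

- **Placement:** in the last pictures all four stand upright and released. Each is within about 5 mm of its pad centre in both camera views; the limit is 15 mm.
- **Bystanders:** the mug and glue show no change beyond image noise in the top view.
- **Disagreement:** the two cameras differed by 2–6 mm in x throughout, slightly more than the stated 2 mm calibration. I used the mean of the two.
- **Grip force:** the wrist read about 5–6 N vertically while the fingers closed on each loupe. It was gone once the loupe was lifted. No other check failed.

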